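# Put the glasses case away and draw the vanity drawer tight with its crescent lock

### The arm

A 7-joint arm with a two-finger parallel gripper is mounted at the origin on the work surface. World frame = base frame: x ahead of the robot, y to its left, z up, the work surface at z = 0. Lengths are in mm, angles in rad, forces in N, time in s.
With the tool pointing down it reaches from about 425 to 875 mm from the base axis. Payload 4.7 kg.
Tool frame: the origin (TCP) lies at the very end of the fingers, on their centre line; the grasp point (between the pads) lies 19 mm behind it; z points along the fingers, x is the direction in which the jaws open and shut, and the axes are right-handed (so a half turn about z gives the same grasp; the last joint's range is limited). The gripper opens to 85 mm and grips with 20 to 120 N. Pads are 22 mm wide; open, the fingers measure 114 mm over their backs; the gripper's body (76 mm by 85 mm) begins 54 mm behind the grasp point. The pads swing forward as they close: fully open they stand 13 mm farther back than shut.
Start: joints at [-1.28, 0.321, -0.07, 1.45, 0.023, 1.371, -0.057], TCP at [177.658, 625.27, 231.349] pointing down, gripper open.
Joint ranges: [-2.86, 2.86], [-0.3, 2.09], [-1.38, 1.24], [0.06, 2.45], [-1.56, 4.7], [0.09, 2.05], [-2.69, 2.69]. Speed limits (rad/s): [2.57, 2.57, 3.14, 3.14, 3.14, 3.14, 3.14].

### API

Orientations are given as a unit quaternion [w, x, y, z].
In Python, from workcell import env gives the robot as it stands.
- The arm moves only by the shell command python3 -m jog 'ROWS'. ROWS is JSON, a list of rows, each an object with "translation": the shift along the world's x, y, z in m, a list of three; "delta_rot": the turn, a rotation vector about the world's x, y, z in degrees, a list of three; "jaw": the opening, from -1 (shut) to 1 (fully open), so that 0 is half open. In form: [{"translation": [dx, dy, dz], "delta_rot": [ax, ay, az], "jaw": jaw}, ...]. A call has exactly 5 rows; each row shifts and turns the commanded pose from where the row before left it; what a row does not reach is not made up. A row lasts 1/12 s, in which the tool goes at most 41.7 mm and 7.16 degrees, less where a joint would pass 70% of its speed; a pose out of reach is approached as far as the arm can. A call is refused whole if a number of a shift passes 0.0417 or a number of a turn 7.16, either way. A call with a gripper value outside its range is refused whole. The fingers move at their own pace and stop on an object; the grip force is fixed at half the most. Time passes only in rows, so rows that do not move let the fingers close, or fill a call up. It gives the time, the measured TCP pose, the force and the opening at its end, in the units of the state.
- env.get_obs(): the state, without advancing time (a new reading comes with each control period).
- env.read_camera(name): name is "side" or "top" or "wrist"; returns a dict with "pixels" (400x640x3 uint8, blue, green, red), "mtx" (3x3 intrinsics, pixels), "world_to_cam" (4x4, takes a point from world to camera coordinates); the wrist camera has in their place "hand_eye" (4x4, takes a point from camera to tool coordinates, whose origin is the TCP and whose axes are the tool frame's). Camera axes: x right, y up, looking along -z (the intrinsics and any distortion apply to the point x, -y, -z); pixel columns grow to the right and rows downward; lengths in mm; the calibration is good to about 2 mm. A picture is of the moment at which its call begins: read the wrist's pose just before it. There is no depth.
- env.sign_off(): hands the job in, once; it reports no verdict.
The state is a dict: "t": time; "joint_positions": joint angles; "dq": joint speeds; "effort": joint torques, N m; "tcp_pos": TCP position; "ee_rot": TCP orientation; "wrist_force": force on the tool from outside, world axes, zero at the start; "wrist_torque": the same for the moment, N m; "finger_gap": finger opening in mm.
Only numpy, scipy, OpenCV 4.12 (cv2) and the standard library are available. Lean on these libraries where they do the work, as an engineer would, in place of code of your own. Each camera call takes 0.05 s, during which the arm holds its last target. There are 200 camera calls.

### The job

Put the black glasses case from the round tray down flat in the open side drawer of the white vanity box, push the drawer shut as far as its rubber buffers, and then swing the red lever a quarter turn, all the way, so that the crescent hook catches the drawer's brass pin and draws the drawer tight. Stay off the mirror, and leave the pot, atomiser, hair claw and lotion bottle standing where they are.

Things in the scene. Friction and masses are not known exactly. Their poses are not given: they have to be found in the camera images.
- vanity: White box, fixed, yaw up to 0.2. Origin: dresser surface, mid-depth, in the plane of its open end; fills x -95 to 95, y 0 to 180 mm; x away from its front, z up. Outline along y: front 60 mm high at x = -95, deck rising at 30 deg to 129 mm at x = 25, flat to x = 95. The drawer slides out of the open end to -y. Four rubber buffers stick 6 mm out of that end.
- mirror: Upright framed mirror fixed on the vanity, 170 mm wide, 155 high (z 129 to 284 mm), with a white light bar along its top, 16 mm high, standing 22 mm out in front. Origin: middle of its front face's lower edge, at vanity x = 25, y = 92 mm; vanity's axes. It rises right behind the lever: a vertical gripper does not fit there, so lean it back to the deck's front, about square to the deck (30 deg).
- drawer (a joint): Opening of the drawer in m: 0 = panel tight on the box, 0.165 = stop; starts 0.13 to 0.16. Slides along the vanity's -y, friction 1.5 N. The buffers touch the panel at 0.006 and push back, to about 11 N at 0; let go, it springs back to about 0.006 unless locked. The hook can catch the pin only when this is below 0.010.
- drawer_in (a point): Middle of the drawer's floor, 7 mm above the dresser; vanity's axes, moves with the drawer. Inside 158 (x) by 131 mm (y); rims 18 mm high at both x ends and the +y end. At -y the light wood end panel, 14 mm thick, outer face at y = -79.5 mm, same outline as the vanity. What is still inside the box is roofed over: free from above is only the drawn-out part.
- keeper (a point): Upper end of the brass keeper pin, 8 mm thick, which stands square to the deck on top of the drawer's end panel (18 mm above the deck surface); moves with the drawer.
- cam (a joint): Angle of the crescent lock, rad: 0 = open, 1.57 = locked, stop at 1.6; starts 0 to 0.15. Grows counter-clockwise seen looking onto the deck. At 0 the red lever points up the deck to the mirror and the hook lies down-slope, clear of the pin; at 1.57 the lever points to the vanity's +y. Takes up to about 0.3 Nm; stays where it is left.
- cam_pivot (a point): Where the cam's axis meets the deck (vanity x -27, y 30, z 99 mm). z = the axis, square to the deck, leaning 30 deg from vertical to the vanity's -x; x = the lever's direction, turns with it. Hub 15 mm radius, 25 high. Steel hook bar 8 mm thick, 8 to 16 mm above the deck, out to 60 mm, opposite the lever. The mirror begins 60 mm up the deck from here.
- lever_end (a point): Outer end of the red lever, at its top: 55 mm from the cam's axis, 34 mm above the deck. The lever is an upright blade from 10 to 55 mm from the axis, 12 mm thick, from 8 to 34 mm above the deck surface.
- case: Black hard glasses case, loose, 145 mm (its x) by 58 mm (its y) by 40 mm high, 80 to 180 g, lying flat on the round tray. Origin: centre of its underside.
- tray: Round terrazzo tray, fixed, 300 mm across, upper face 6 mm above the dresser, rounded rim up to 11 mm. Origin: centre of its underside.
- pot: White ceramic pot with a cork stopper, 64 mm across, 77 mm high, loose on the tray. Origin: centre of its underside.
- atomiser: Empty clear glass atomiser with gold-tone top, 44 mm across, 110 mm high, loose on the tray. Origin: centre of its underside.
- claw: Steel hair claw, 76 by 34 mm, 39 mm high, loose on the tray. Origin: centre of its underside, x along its length.
- lotion: Green lotion pump bottle, 54 mm across, 152 mm high, loose on the dresser in front of the vanity box. Origin: centre of its underside.

How it is judged:
By the outcome, as a careful person would: the job done as asked, in the order asked, and still so for the second after the job is handed in, with the robot touching nothing.
It also fails if it takes over 58 s, if anything falls off the work surface, if the arm or the gripper's body presses on something with over 40 N, if the wrist force passes 120 N, or if a joint passes its speed limit or range.

## Working session

There is one attempt and no reset: what is moved stays moved. The work goes in short steps, Python scripts to look and compute and a shell command to move; the robot and the scene stay as the last step left them, time stands still between calls to the robot, and variables do not carry over. Pictures are saved under pics/ and viewed, about 8 in all and at most 12, crops included, and the job is handed in when it is done.

```bash
mkdir -p pics; ls
cat > h.py <<'E'
import numpy as np, cv2
from workcell import env
from scipy.spatial.transform import Rotation as R
def state():
    o=env.get_obs(); return o
def cam(name):
    o=env.get_obs(); d=env.read_camera(name)
    K=np.array(d["mtx"],float)
    if name=="wrist":
        q=np.array(o["ee_rot"]); T=np.eye(4); T[:3,:3]=R.from_quat(q[[1,2,3,0]]).as_matrix(); T[:3,3]=o["tcp_pos"]
        c2w=T@np.array(d["hand_eye"])
    else: c2w=np.linalg.inv(np.array(d["world_to_cam"]))
    return d["pixels"],K,c2w,d
def ray(K,c2w,u,v):
    p=np.linalg.inv(K)@[u,v,1]; return c2w[:3,3], c2w[:3,:3]@np.array([p[0],-p[1],-p[2]])
def onplane(K,c2w,u,v,z):
    o,d=ray(K,c2w,u,v); return o+d*(z-o[2])/d[2]
def proj(K,c2w,P):
    p=np.linalg.inv(c2w)@np.append(P,1); q=K@[p[0],-p[1],-p[2]]; return q[:2]/q[2]
E
python3 - <<'E'
from h import *
for n in ("side","top"):
    im,K,c,d=cam(n); cv2.imwrite(f"pics/{n}0.png",im); np.savez(f"{n}.npz",im=im,K=K,c=c)
    print(n,K.round(1).tolist(),c.round(3).tolist(),[k for k in d])
print(env.get_obs())
E
```

```text
pics
side [[488.9, 0.0, 325.4], [0.0, 488.9, 199.6], [0.0, 0.0, 1.0]] [[0.985, 0.124, -0.12, 340.379], [-0.172, 0.64, -0.748, -1027.822], [-0.016, 0.758, 0.652, 970.146], [0.0, 0.0, 0.0, 1.0]] ['pixels', 'mtx', 'world_to_cam']
top [[479.9, 0.0, 318.5], [0.0, 479.9, 199.9], [0.0, 0.0, 1.0]] [[0.01, 0.991, -0.134, 341.857], [-1.0, 0.008, -0.013, -69.382], [-0.012, 0.134, 0.991, 1194.79], [0.0, 0.0, 0.0, 1.0]] ['pixels', 'mtx', 'world_to_cam']
{'t': 0.1, 'joint_positions': array([-1.27987934,  0.32177475, -0.07008008,  1.45158532,  0.0225853 ,
        1.37076445, -0.05687207]), 'dq': array([ 0.00190759, -0.00105183, -0.00097064, -0.00146782,  0.00080171,
       -0.00184494, -0.00136624]), 'effort': array([ 4.24776463e-04, -4.94870818e+01, -3.83785777e-01, -3.15211093e+01,
        1.30292214e-02,  7.29235617e-03, -1.35182012e-05]), 'tcp_pos': array([177.55299733, 624.77651133, 230.29978493]), 'ee_rot': array([ 5.57247036e-04,  7.97886876e-01,  6.02806580e-01, -6.71487569e-04]), 'wrist_force': array([-0.54294077, -0.08490822, -0.15470597]), 'wrist_torque': array([ 0.03401523, -0.02469114, -0.05647785]), 'finger_gap': 85.86306721009116}
```

View pics/side0.png

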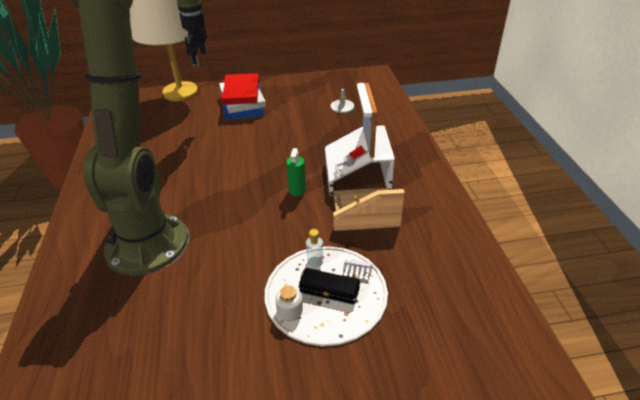

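View pics/top0.png

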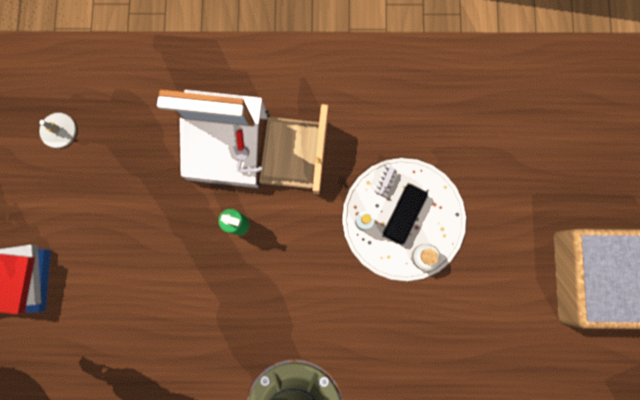

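Both views are clear. In the top view (image up = world +x, right = −y) the case is at about (406,213), the drawer panel at (320,148), the red lever at (240,138) and the mirror at (205,105). The lotion bottle is at (232,220). Next I'll zoom in on the vanity and compute masks.

Run:
```python
from h import *
d=np.load("top.npz"); im,K,c=d["im"],d["K"],d["c"]
cv2.imwrite("pics/topcrop.png",cv2.resize(im[80:200,150:340],None,fx=4.2,fy=4.2,interpolation=cv2.INTER_CUBIC))
hsv=cv2.cvtColor(im,cv2.COLOR_BGR2HSV)
def blob(mask,box):
    m=np.zeros_like(mask); x0,y0,x1,y1=box; m[y0:y1,x0:x1]=mask[y0:y1,x0:x1]
    cs,_=cv2.findContours(m,cv2.RETR_EXTERNAL,cv2.CHAIN_APPROX_NONE); return max(cs,key=cv2.contourArea)
dark=(im.max(2)<60).astype(np.uint8)
cc=blob(dark,(365,170,445,250)); r=cv2.minAreaRect(cc); print("case rect",r)
b=cv2.boxPoints(r); P=np.array([onplane(K,c,u,v,46) for u,v in b])
print(P.round(1).tolist(), P.mean(0), [np.linalg.norm(P[i]-P[i-1]).round(1) for i in range(4)])
red=((hsv[...,0]<8)|(hsv[...,0]>172))&(hsv[...,1]>180)&(hsv[...,2]>90)
cc=blob(red.astype(np.uint8),(220,120,260,165)); r=cv2.minAreaRect(cc); print("red",r,cv2.boxPoints(r).tolist())
for n,u,v,z in (("pot",428,257,77),("atom",366,219,110),("claw",388,184,39),("lotion",231,217,152)): print(n,onplane(K,c,u,v,z).round(0))
wh=((hsv[...,1]<40)&(hsv[...,2]>150)).astype(np.uint8)
```

```text
case rect ((405.10003662109375, 213.8000030517578), (23.25510597229004, 57.6905517578125), 26.56505012512207)
[[414.9, -206.2, 46.0], [540.4, -269.6, 46.0], [515.3, -319.3, 46.0], [390.6, -255.5, 46.0]] [ 465.28715186 -262.63867113   46.        ] [np.float64(54.9), np.float64(140.6), np.float64(55.7), np.float64(140.1)]
red ((239.55487060546875, 139.993896484375), (18.22120475769043, 4.858987808227539), 83.6598129272461) [[236.13414001464844, 131.20730590820312], [240.96339416503906, 130.67071533203125], [242.97560119628906, 148.78048706054688], [238.14634704589844, 149.31707763671875]]
pot [ 362. -309.   77.]
atom [ 445. -163.  110.]
claw [ 538. -223.   39.]
lotion [443. 135. 152.]
```

View pics/topcrop.png

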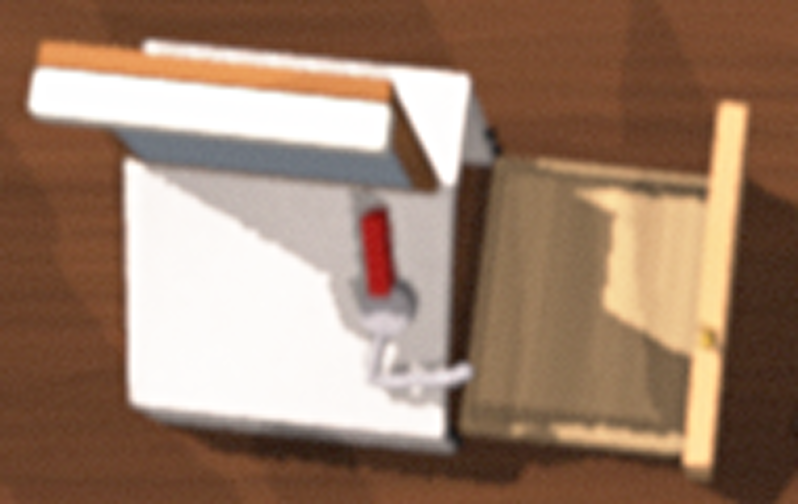

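The crop shows the vanity corners: open end back-top at crop (468,72), front at (453,447), far front at (133,403). It also shows the panel's outer edge from (748,103) to (709,475), the brass pin at (707,338), the lever from (372,208) to (382,297) and the hook reaching (465,372).

Run:
```python
from h import *
from scipy.optimize import least_squares
d=np.load("top.npz"); K,c=d["K"],d["c"]
f=lambda x,y:(150+x/4.2-.4,80+y/4.2-.4)
pts=[((468,72),(95,0,129)),((453,447),(-95,0,60)),((133,403),(-95,180,60)),((145,42),(95,180,129)),((432,188),(25,7,129)),((128,160),(25,180,129))]
def res(p,full=False):
    r=[]
    cs,sn=np.cos(p[2]),np.sin(p[2])
    for px,(x,y,z) in pts:
        q=onplane(K,c,*f(*px),z); r+=[p[0]+cs*x-sn*y-q[0],p[1]+sn*x+cs*y-q[1]]
    # distinct
    return np.array(r)
s=least_squares(res,[600,0,0],loss="soft_l1",f_scale=3); p=s.x; print(p,s.fun.round(1))
Rz=np.array([[np.cos(p[2]),-np.sin(p[2])],[np.sin(p[2]),np.cos(p[2])]])
def loc(px,z): q=onplane(K,c,*f(*px),z); return (Rz.T@(q[:2]-p[:2])).round(1)
print("panel back outer",loc((748,103),129),"inner",loc((722,103),129),"front outer",loc((709,475),60),"inner",loc((684,468),60))
for z in (95,100,105,110,115): print("pin",z,loc((707,335),z))
print("lever outer end",loc((374,208),145),"near",loc((378,297),120),"hook",loc((468,372),80))
# side cross-check: project model points
e=np.load("side.npz")
for n,P in dict(o95=(95,0,129),f=(-95,0,60),m=(25,0,129)).items():
    w=np.append(Rz@P[:2]+p[:2],P[2]); print(n,w.round(1),proj(e["K"],e["c"],w).round(1))
im=e["im"]; cv2.imwrite("pics/sidecrop.png",cv2.resize(im[80:350,255:415],None,fx=2.2*1.0,fy=2.2,interpolation=cv2.INTER_CUBIC))
```

```text
[ 6.30837233e+02  8.85194888e+01 -8.88410024e-02] [ 0.3  0.2  8.9  4.5  0.7 -0.8  0.   0.3 -2.9 -4.6 -2.3  0.3]
panel back outer [  91.6 -155.3] inner [  90.3 -141.1] front outer [-105.4 -152.5] inner [-102.8 -137.9]
pin 95 [ -32.3 -144.5]
pin 100 [ -33.4 -144.7]
pin 105 [ -34.5 -144.9]
pin 110 [ -35.5 -145.1]
pin 115 [ -36.6 -145.2]
lever outer end [ 8.9 38.7] near [-33.9  35.8] hook [-63.1 -11.9]
o95 [725.5  80.1 129. ] [394.7 158.5]
f [536.2  96.9  60. ] [329.9 181.3]
m [655.7  86.3 129. ] [370.8 160. ]
```

View pics/sidecrop.png

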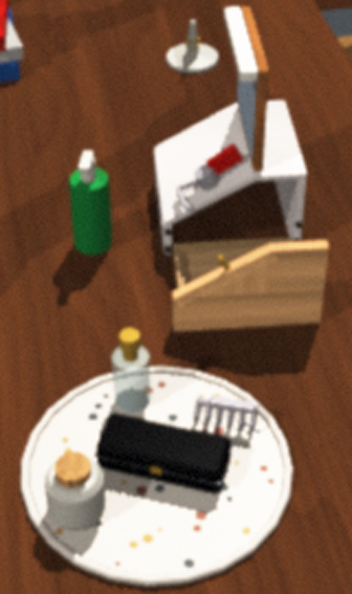

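The side view confirms the model: open-end corners predicted at (394.7,158.5) and (329.9,181.3), seen at about (393.6,157.3) and (330,181). The vanity is at about (631,88.5) with yaw −0.089 and the drawer is open about 0.14. Now I'll move over the case along an arc that clears the bottle.

```bash
python3 -m jog '[{"translation":[0.0222,-0.0225,0.007],"delta_rot":[0,0,-1.09],"jaw":0.8},{"translation":[0.0222,-0.0225,0.007],"delta_rot":[0,0,-1.09],"jaw":0.8},{"translation":[0.0222,-0.0225,0.007],"delta_rot":[0,0,-1.09],"jaw":0.8},{"translation":[0.0222,-0.0225,0.007],"delta_rot":[0,0,-1.09],"jaw":0.8},{"translation":[0.0222,-0.0225,0.007],"delta_rot":[0,0,-1.09],"jaw":0.8}]'
python3 -m jog '[{"translation":[0.0222,-0.0225,0.007],"delta_rot":[0,0,-1.09],"jaw":0.8},{"translation":[0.0222,-0.0225,0.007],"delta_rot":[0,0,-1.09],"jaw":0.8},{"translation":[0.0222,-0.0225,0.007],"delta_rot":[0,0,-1.09],"jaw":0.8},{"translation":[0.0222,-0.0225,0.007],"delta_rot":[0,0,-1.09],"jaw":0.8},{"translation":[0.0222,-0.0225,0.007],"delta_rot":[0,0,-1.09],"jaw":0.8}]'
python3 -m jog '[{"translation":[0.008,-0.025,0],"delta_rot":[0,0,0],"jaw":0.8},{"translation":[0.008,-0.025,0],"delta_rot":[0,0,0],"jaw":0.8},{"translation":[0.008,-0.025,0],"delta_rot":[0,0,0],"jaw":0.8},{"translation":[0.008,-0.025,0],"delta_rot":[0,0,0],"jaw":0.8},{"translation":[0.008,-0.025,0],"delta_rot":[0,0,0],"jaw":0.8}]'
```

```text
t: 0.52
tcp_pos: [289.4, 511.3, 266.1]
ee_rot: [0.0, 0.826, 0.564, -0.0]
wrist_force: [0.6, 1.1, 0.4]
finger_gap: 77.0
t: 0.93
tcp_pos: [400.4, 398.8, 301.3]
ee_rot: [0.0, 0.852, 0.524, -0.0]
wrist_force: [0.4, -0.4, -0.9]
finger_gap: 77.1
t: 1.35
tcp_pos: [439.7, 273.8, 300.9]
ee_rot: [0.0, 0.852, 0.524, -0.0]
wrist_force: [1.4, -0.2, -0.3]
finger_gap: 76.9
```

```bash
python3 -m jog '[{"translation":[0.008,-0.035,0],"delta_rot":[0,0,0],"jaw":0.8},{"translation":[0.008,-0.035,0],"delta_rot":[0,0,0],"jaw":0.8},{"translation":[0.008,-0.035,0],"delta_rot":[0,0,0],"jaw":0.8},{"translation":[0.008,-0.035,0],"delta_rot":[0,0,0],"jaw":0.8},{"translation":[0.008,-0.035,0],"delta_rot":[0,0,0],"jaw":0.8}]'
python3 -m jog '[{"translation":[0,-0.035,0],"delta_rot":[0,0,0],"jaw":0.8},{"translation":[0,-0.035,0],"delta_rot":[0,0,0],"jaw":0.8},{"translation":[0,-0.035,0],"delta_rot":[0,0,0],"jaw":0.8},{"translation":[0,-0.035,0],"delta_rot":[0,0,0],"jaw":0.8},{"translation":[0,-0.035,0],"delta_rot":[0,0,0],"jaw":0.8}]'
python3 -m jog '[{"translation":[-0.004,-0.035,-0.015],"delta_rot":[0,0,0],"jaw":0.8},{"translation":[-0.004,-0.035,-0.015],"delta_rot":[0,0,0],"jaw":0.8},{"translation":[-0.004,-0.035,-0.015],"delta_rot":[0,0,0],"jaw":0.8},{"translation":[-0.004,-0.035,-0.015],"delta_rot":[0,0,0],"jaw":0.8},{"translation":[-0.004,-0.035,-0.015],"delta_rot":[0,0,0],"jaw":0.8}]'
python3 - <<'E'
from h import *
im,K,c,d=cam("wrist"); cv2.imwrite("pics/w1.png",im); np.savez("w1.npz",im=im,K=K,c=c)
dark=(im.max(2)<60).astype(np.uint8)
cs,_=cv2.findContours(dark,cv2.RETR_EXTERNAL,cv2.CHAIN_APPROX_NONE)
for cc in sorted(cs,key=cv2.contourArea)[-3:]:
    b=cv2.boxPoints(cv2.minAreaRect(cc)); P=np.array([onplane(K,c,u,v,40) for u,v in b])
    print(cv2.contourArea(cc),b.round().tolist(),P.round(1).tolist(),P.mean(0).round(1))
print(c.round(2))
E
```

```text
t: 1.77
tcp_pos: [479.5, 98.4, 301.1]
ee_rot: [-0.0, 0.852, 0.524, -0.0]
wrist_force: [0.1, -0.2, 0.5]
finger_gap: 77.1
t: 2.18
tcp_pos: [479.1, -76.4, 301.1]
ee_rot: [-0.0, 0.851, 0.524, 0.0]
wrist_force: [0.7, -0.2, -0.1]
finger_gap: 76.6
t: 2.6
tcp_pos: [458.9, -251.2, 225.7]
ee_rot: [-0.0, 0.851, 0.524, 0.0]
wrist_force: [0.8, -0.0, -0.1]
finger_gap: 77.0
5431.0 [[417.0, 160.0], [477.0, 147.0], [504.0, 267.0], [445.0, 281.0]] [[490.4, -139.0, 40.0], [506.7, -72.0, 40.0], [671.2, -89.2, 40.0], [655.1, -165.0, 40.0]] [ 580.8 -116.3   40. ]
10504.5 [[-53.0, 162.0], [0.0, 60.0], [198.0, 162.0], [146.0, 264.0]] [[245.1, -629.1, 40.0], [190.5, -496.5, 40.0], [377.1, -368.4, 40.0], [457.4, -501.7, 40.0]] [ 317.5 -498.9   40. ]
51288.5 [[-0.0, 241.0], [639.0, 241.0], [639.0, 399.0], [0.0, 399.0]] [[348.4, -646.3, 40.0], [711.7, 73.7, 40.0], [976.9, 27.2, 40.0], [543.0, -830.9, 40.0]] [ 645.  -344.1   40. ]
[[ 4.5000e-01 -8.6000e-01 -2.4000e-01  3.9902e+02]
 [ 8.9000e-01  4.3000e-01  1.2000e-01 -2.2184e+02]
 [ 0.0000e+00 -2.7000e-01  9.6000e-01  3.6881e+02]
 [ 0.0000e+00  0.0000e+00  0.0000e+00  1.0000e+00]]
```

View pics/w1.png

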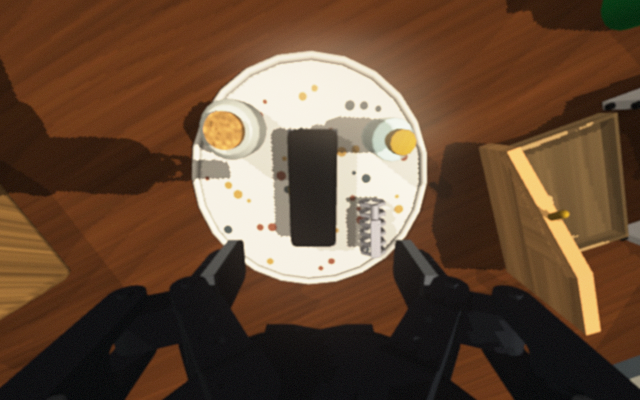

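The wrist view shows the case top upright at (290–336, 129–246), aligned with the jaws. The claw is to its right at (358–387, 198–256), and the atomiser and pot are clear of the finger zone.

Run:
```python
from h import *
d=np.load("w1.npz"); K,c,im=d["K"],d["c"],d["im"]
m=np.zeros(im.shape[:2],np.uint8); m[115:255,270:345]=(im.max(2)<45)[115:255,270:345]
cs,_=cv2.findContours(m,0,1); r=cv2.minAreaRect(max(cs,key=cv2.contourArea)); print(r)
b=cv2.boxPoints(r)
for z in (46,36):
    P=np.array([onplane(K,c,u,v,z) for u,v in b]); print(z,P.round(1).tolist(),P.mean(0).round(1),np.linalg.norm(np.diff(P,axis=0),axis=1).round(1))
C=P.mean(0)[:2]; e=P[1]-P[0]; f=P[2]-P[1]; e=(e if np.linalg.norm(e)>np.linalg.norm(f) else f)[:2]; print("axis deg",np.degrees(np.arctan2(e[1],e[0])))
o=env.get_obs(); q=o["ee_rot"]; M=R.from_quat([q[1],q[2],q[3],q[0]]).as_matrix(); print("tool x deg",np.degrees(np.arctan2(M[1,0],M[0,0])))
a=np.radians(-26.9); A=np.array([[np.cos(a),np.sin(a)],[-np.sin(a),np.cos(a)]])
for n,u,v,z in (("claw1",362,200,35),("claw2",385,200,35),("claw3",387,254,35),("claw4",358,254,35),("claw base",362,254,8),("atom",402,141,105),("pot",223,130,77)):
    p=onplane(K,c,u,v,z)[:2]; print(n,p.round(),"along,perp",(A@(p-C)).round(1))
```

```text
((311.5, 201.0), (86.0, 45.0), 90.0)
46 [[420.2, -270.5, 46.0], [443.3, -224.6, 46.0], [539.2, -271.2, 46.0], [514.0, -321.2, 46.0]] [ 479.2 -271.9   46. ] [ 51.4 106.6  55.9]
36 [[420.8, -272.0, 36.0], [444.7, -224.7, 36.0], [543.5, -272.8, 36.0], [517.6, -324.2, 36.0]] [ 481.6 -273.4   36. ] [ 53.  109.9  57.7]
axis deg -25.9437036686119
tool x deg 62.73991692986268
claw1 [ 507. -216.] along,perp [-3.5 62.1]
claw2 [ 519. -191.] along,perp [-3.5 90.4]
claw3 [ 588. -218.] along,perp [69.3 97.7]
claw4 [ 571. -251.] along,perp [69.4 60. ]
claw base [ 587. -249.] along,perp [82.8 69.8]
atom [ 449. -161.] along,perp [-79.5  85.2]
pot [ 364. -312.] along,perp [-88.  -87.6]
```

Run:
```python
from h import *
d=np.load("w1.npz"); K,c=d["K"],d["c"]
P=np.array([onplane(K,c,u,v,44) for u,v in ((289.5,129),(336,129),(336,245.5),(289.5,245.5))]); C=P.mean(0)
print(P.round(1).tolist(),C.round(1),np.linalg.norm(np.diff(P,axis=0),axis=1).round(1))
l=(P[2]+P[3]-P[0]-P[1]);print(np.degrees(np.arctan2(l[1],l[0])))
```

```text
[[392.1, -254.9, 44.0], [415.5, -208.4, 44.0], [543.0, -270.2, 44.0], [516.8, -322.2, 44.0]] [ 466.8 -263.9   44. ] [ 52.  141.7  58.2]
-27.092105073419773
```

```bash
python3 -m jog '[{"translation":[0.0014,-0.0024,-0.025],"delta_rot":[0,0,0],"jaw":0.8},{"translation":[0.0014,-0.0024,-0.025],"delta_rot":[0,0,0],"jaw":0.8},{"translation":[0.0014,-0.0024,-0.025],"delta_rot":[0,0,0],"jaw":0.8},{"translation":[0.0014,-0.0024,-0.025],"delta_rot":[0,0,0],"jaw":0.8},{"translation":[0.0014,-0.0024,-0.025],"delta_rot":[0,0,0],"jaw":0.8}]'
python3 -m jog '[{"translation":[0,0,-0.02],"delta_rot":[0,0,0],"jaw":0.8},{"translation":[0,0,-0.02],"delta_rot":[0,0,0],"jaw":0.8},{"translation":[0,0,-0.02],"delta_rot":[0,0,0],"jaw":0.8},{"translation":[0,0,-0.014],"delta_rot":[0,0,0],"jaw":0.8},{"translation":[0,0,-0.013],"delta_rot":[0,0,0],"jaw":0.8}]'
python3 -m jog '[{"translation":[0,0,0],"delta_rot":[0,0,0],"jaw":0.5},{"translation":[0,0,0],"delta_rot":[0,0,0],"jaw":0.4},{"translation":[0,0,0],"delta_rot":[0,0,0],"jaw":0.3},{"translation":[0,0,0],"delta_rot":[0,0,0],"jaw":0.2},{"translation":[0,0,0],"delta_rot":[0,0,0],"jaw":0}]'
```

```text
t: 3.07
tcp_pos: [466.5, -261.4, 100.0]
ee_rot: [-0.0, 0.852, 0.524, 0.0]
wrist_force: [1.0, 0.2, -0.0]
finger_gap: 76.7
t: 3.48
tcp_pos: [466.0, -261.1, 12.8]
ee_rot: [-0.001, 0.851, 0.524, -0.001]
wrist_force: [-0.5, 0.7, 0.1]
finger_gap: 77.0
t: 3.9
tcp_pos: [467.3, -261.8, 15.1]
ee_rot: [0.0, 0.852, 0.524, 0.001]
wrist_force: [0.7, -0.3, -1.1]
finger_gap: 57.3
```

```bash
python3 -m jog '[{"translation":[0,0,0],"delta_rot":[0,0,0],"jaw":-0.2},{"translation":[0,0,0.035],"delta_rot":[0,0,0],"jaw":-0.2},{"translation":[0,0,0.035],"delta_rot":[0,0,0],"jaw":-0.2},{"translation":[0,0,0.038],"delta_rot":[0,0,0],"jaw":-0.2},{"translation":[0,0,0.038],"delta_rot":[0,0,0],"jaw":-0.2}]'
python3 -m jog '[{"translation":[0.0157,0.0279,0.006],"delta_rot":[0,0,2.21],"jaw":-0.2},{"translation":[0.0157,0.0279,0.006],"delta_rot":[0,0,2.21],"jaw":-0.2},{"translation":[0.0157,0.0279,0.006],"delta_rot":[0,0,2.21],"jaw":-0.2},{"translation":[0.0157,0.0279,0.006],"delta_rot":[0,0,2.21],"jaw":-0.2},{"translation":[0.0157,0.0279,0.006],"delta_rot":[0,0,2.21],"jaw":-0.2}]'
python3 -m jog '[{"translation":[0.0157,0.0279,0],"delta_rot":[0,0,2.21],"jaw":-0.2},{"translation":[0.0157,0.0279,0],"delta_rot":[0,0,2.21],"jaw":-0.2},{"translation":[0.0157,0.0279,0],"delta_rot":[0,0,2.21],"jaw":-0.2},{"translation":[0.0157,0.0279,0],"delta_rot":[0,0,2.21],"jaw":-0.2},{"translation":[0.0157,0.0279,0],"delta_rot":[0,0,2.21],"jaw":-0.2}]'
python3 - <<'E'
from h import *
im,K,c,d=cam("wrist"); np.savez("w2.npz",im=im,K=K,c=c); cv2.imwrite("pics/w2.png",im)
E
```

```text
t: 4.32
tcp_pos: [466.0, -261.8, 161.9]
ee_rot: [-0.0, 0.852, 0.524, -0.0]
wrist_force: [0.6, -0.5, -1.8]
finger_gap: 56.9
t: 4.73
tcp_pos: [545.7, -120.7, 191.1]
ee_rot: [0.0, 0.797, 0.605, 0.001]
wrist_force: [0.4, 0.6, -2.5]
finger_gap: 57.2
t: 5.15
tcp_pos: [624.3, 19.4, 189.8]
ee_rot: [-0.0, 0.734, 0.679, -0.0]
wrist_force: [-0.3, -0.6, -0.7]
finger_gap: 57.1
```

View pics/w2.png

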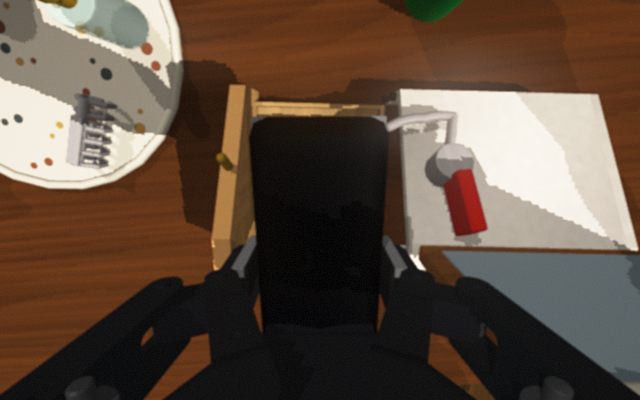

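The wrist view shows the case square over the drawer. The front rim is at row ≈104–115, the panel's front end at (230–253, 86), the pin at (222,159), and the vanity's front top edge from (399,90) to (600,94). The hub is at (450,165) and the lever end at (472,235).

Run:
```python
from h import *
d=np.load("w2.npz"); K,c,im=d["K"],d["c"],d["im"]
A=onplane(K,c,399,90,60);B=onplane(K,c,600,94.5,60);D=onplane(K,c,412,250,129); E=onplane(K,c,637,249,129)
print(A,B,np.linalg.norm(A-B)); y=(B-A)[:2]; print("yaw",np.arctan2(-y[0],y[1]), "from deck", np.arctan2(-(E-D)[0],(E-D)[1]),np.linalg.norm(E-D))
p=np.array([630.8,88.5]); a=-0.0888
Rz=np.array([[np.cos(a),-np.sin(a)],[np.sin(a),np.cos(a)]])
L=lambda u,v,z:(Rz.T@(onplane(K,c,u,v,z)[:2]-p)).round(1)
print("A,B,D",L(399,90,60),L(600,94.5,60),L(412,250,129))
print("panel outer front",L(230,86,60),"inner",L(253,86,60))
print("pin",L(222,157,114)); print("rim upper edge inner? z25",L(254,115,25),L(254,103,25),L(386,107,25))
for u,v in ((262,120),(382,120)): print("case far top corners z~220",L(u,v,190+26))
s=np.sin(np.pi/6);co=np.cos(np.pi/6)
def dk(r,th,h): # deck frame point: th=0 upslope, growing ccw
    u=r*np.cos(th);v=r*np.sin(th); return np.array([-27+u*co-h*s,30+v,99+u*s+h*co])
for n,P in (("piv hub top",dk(0,0,25)),("lever end",dk(55,0.0,34)),("lever end .1",dk(55,0.1,34)),("inner top",dk(10,0,34))):
    w=np.append(Rz@P[:2]+p,P[2]); print(n,w.round(1),proj(K,c,w).round(1))
cv2.imwrite("pics/w2c.png",cv2.resize(im[70:270,200:500],None,fx=2.6,fy=2.6,interpolation=cv2.INTER_CUBIC))
```

```text
[535.99134601  98.55247554  60.        ] [554.26988342 281.31053106  60.        ] 183.6698445158473
yaw -0.0996834523963891 from deck -0.07412938879238107 177.62147581018542
A,B,D [-95.3   1.6] [-93.3 185.3] [30.1  3.7]
panel outer front [ -97.2 -151.6] inner [ -97.4 -130.8]
pin [ -39.8 -145.6]
rim upper edge inner? z25 [ -72.9 -138.9] [ -84.8 -138.3] [-82.2  -1.2]
case far top corners z~220 [-67.5 -93.6]
case far top corners z~220 [-68.  -45.7]
piv hub top [594.1 121.9 120.7] [452.4 160.8]
lever end [637.1 118.1 155.9] [467.7 232. ]
lever end .1 [637.3 123.6 155.8] [475.7 231.6]
inner top [598.3 121.5 133.4] [459.8 169.1]
```

View pics/w2c.png

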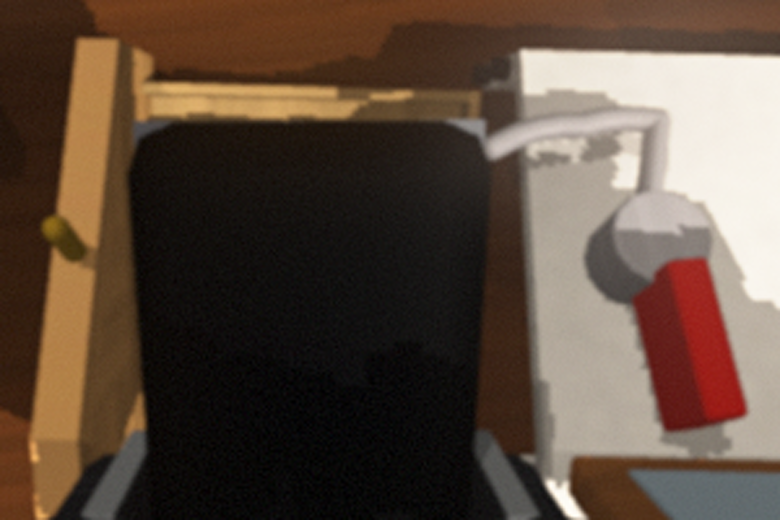

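```bash
python3 -m jog '[{"translation":[-0.001,0,-0.025],"delta_rot":[0,0,-0.5],"jaw":-0.2},{"translation":[0,0,-0.025],"delta_rot":[0,0,0],"jaw":-0.2},{"translation":[0,0,-0.025],"delta_rot":[0,0,0],"jaw":-0.2},{"translation":[0,0,-0.025],"delta_rot":[0,0,0],"jaw":-0.2},{"translation":[0,0,-0.025],"delta_rot":[0,0,0],"jaw":-0.2}]'
python3 -m jog '[{"translation":[0,0,-0.015],"delta_rot":[0,0,0],"jaw":-0.2},{"translation":[0,0,-0.012],"delta_rot":[0,0,0],"jaw":-0.2},{"translation":[0,0,-0.010],"delta_rot":[0,0,0],"jaw":-0.2},{"translation":[0,0,-0.006],"delta_rot":[0,0,0],"jaw":-0.2},{"translation":[0,0,-0.004],"delta_rot":[0,0,0],"jaw":-0.2}]'
python3 -m jog '[{"translation":[0,0,0],"delta_rot":[0,0,0],"jaw":-0.2},{"translation":[0,0,-0.0015],"delta_rot":[0,0,0],"jaw":-0.2},{"translation":[0,0,-0.001],"delta_rot":[0,0,0],"jaw":-0.2},{"translation":[0,0,0],"delta_rot":[0,0,0],"jaw":-0.2},{"translation":[0,0,0],"delta_rot":[0,0,0],"jaw":-0.2}]'
```

```text
t: 5.62
tcp_pos: [622.5, 17.6, 63.7]
ee_rot: [-0.0, 0.738, 0.675, -0.0]
wrist_force: [0.2, 1.2, -2.1]
finger_gap: 57.1
t: 6.03
tcp_pos: [623.0, 18.0, 18.1]
ee_rot: [-0.0, 0.738, 0.675, 0.0]
wrist_force: [-0.2, 1.0, 0.1]
finger_gap: 57.1
t: 6.45
tcp_pos: [623.3, 17.4, 16.5]
ee_rot: [0.0, 0.738, 0.675, 0.001]
wrist_force: [0.0, 1.4, -0.9]
finger_gap: 57.3
```

```bash
python3 -m jog '[{"translation":[0,0,-0.001],"delta_rot":[0,0,0],"jaw":-0.2},{"translation":[0,0,-0.001],"delta_rot":[0,0,0],"jaw":-0.2},{"translation":[0,0,0],"delta_rot":[0,0,0],"jaw":-0.2},{"translation":[0,0,0],"delta_rot":[0,0,0],"jaw":-0.2},{"translation":[0,0,0],"delta_rot":[0,0,0],"jaw":-0.2}]'
python3 -m jog '[{"translation":[0,0,-0.001],"delta_rot":[0,0,0],"jaw":-0.2},{"translation":[0,0,0],"delta_rot":[0,0,0],"jaw":-0.2},{"translation":[0,0,0],"delta_rot":[0,0,0],"jaw":-0.2},{"translation":[0,0,0],"delta_rot":[0,0,0],"jaw":-0.2},{"translation":[0,0,0],"delta_rot":[0,0,0],"jaw":-0.2}]'
```

```text
t: 6.87
tcp_pos: [623.3, 17.2, 15.6]
ee_rot: [0.0, 0.738, 0.675, 0.001]
wrist_force: [-2.7, 1.5, 8.5]
finger_gap: 57.4
t: 7.28
tcp_pos: [623.3, 17.1, 15.6]
ee_rot: [-0.0, 0.738, 0.675, 0.001]
wrist_force: [-5.2, 2.0, 15.2]
finger_gap: 57.0
```

The case is on the floor (contact at 15.6, Fz ≈ 15 N). I'll ease up, release, lift, and move outside the panel with the fingers shut.

```bash
python3 -m jog '[{"translation":[0,0,0.001],"delta_rot":[0,0,0],"jaw":-0.2},{"translation":[0,0,0.001],"delta_rot":[0,0,0],"jaw":0.35},{"translation":[0,0,0],"delta_rot":[0,0,0],"jaw":0.45},{"translation":[0,0,0],"delta_rot":[0,0,0],"jaw":0.55},{"translation":[0,0,0],"delta_rot":[0,0,0],"jaw":0.55}]'
python3 -m jog '[{"translation":[0,0,0.015],"delta_rot":[0,0,0],"jaw":0.55},{"translation":[0,0,0.037],"delta_rot":[0,0,0],"jaw":0.55},{"translation":[0,0,0.04],"delta_rot":[0,0,0],"jaw":0.55},{"translation":[0,0,0.04],"delta_rot":[0,0,0],"jaw":0.55},{"translation":[0,0,0.04],"delta_rot":[0,0,0],"jaw":0.55}]'
python3 -m jog '[{"translation":[-0.0128,-0.0236,0],"delta_rot":[0,0,0],"jaw":-1},{"translation":[-0.0128,-0.0236,0],"delta_rot":[0,0,0],"jaw":-1},{"translation":[-0.0128,-0.0236,0],"delta_rot":[0,0,0],"jaw":-1},{"translation":[-0.0128,-0.0236,0],"delta_rot":[0,0,0],"jaw":-1},{"translation":[-0.0128,-0.0236,0],"delta_rot":[0,0,0],"jaw":-1}]'
python3 - <<'E'
from h import *
im,K,c,d=cam("wrist"); np.savez("w3.npz",im=im,K=K,c=c); t,K2,c2,_=cam("top"); np.savez("top3.npz",im=t,K=K2,c=c2)
a=cv2.resize(im,None,fx=.9,fy=.9)[:, :480]; b=cv2.resize(t[80:220,170:340],None,fx=1.9,fy=1.9)
out=np.zeros((360,800,3),np.uint8); out[:,:480]=a[:360]; out[:b.shape[0],480:480+b.shape[1]]=b[:,:320]; cv2.imwrite("pics/w3.png",out)
E
```

```text
t: 7.7
tcp_pos: [622.7, 17.2, 14.7]
ee_rot: [0.0, 0.738, 0.675, -0.0]
wrist_force: [0.4, 0.6, -0.1]
finger_gap: 66.3
t: 8.12
tcp_pos: [622.1, 16.3, 188.3]
ee_rot: [0.0, 0.739, 0.674, -0.001]
wrist_force: [1.1, -0.2, -0.7]
finger_gap: 66.3
t: 8.53
tcp_pos: [557.6, -102.4, 186.7]
ee_rot: [0.0, 0.738, 0.674, -0.0]
wrist_force: [1.0, -0.4, -0.6]
finger_gap: 5.4
```

View pics/w3.png

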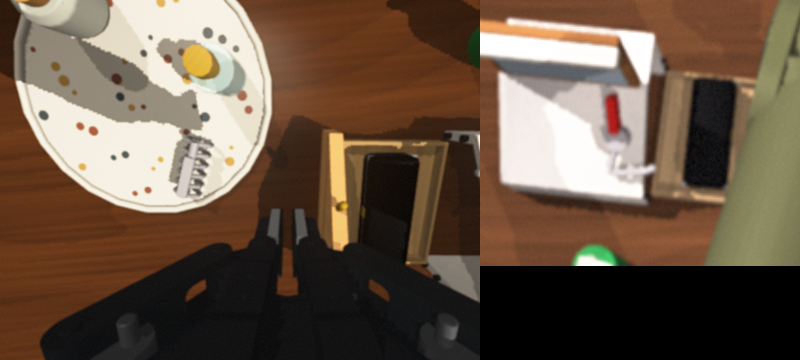

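The case lies flat inside the drawer between the rims and nothing else moved. Next I'll descend outside the panel and push.

```bash
python3 -m jog '[{"translation":[0,0,-0.027],"delta_rot":[0,0,0],"jaw":-1},{"translation":[0,0,-0.027],"delta_rot":[0,0,0],"jaw":-1},{"translation":[0,0,-0.027],"delta_rot":[0,0,0],"jaw":-1},{"translation":[0,0,-0.027],"delta_rot":[0,0,0],"jaw":-1},{"translation":[0,0,-0.024],"delta_rot":[0,0,0],"jaw":-1}]'
python3 -m jog '[{"translation":[0.0007,0.008,0],"delta_rot":[0,0,0],"jaw":-1},{"translation":[0.0007,0.008,0],"delta_rot":[0,0,0],"jaw":-1},{"translation":[0.0007,0.008,0],"delta_rot":[0,0,0],"jaw":-1},{"translation":[0.0009,0.01,0],"delta_rot":[0,0,0],"jaw":-1},{"translation":[0.0009,0.01,0],"delta_rot":[0,0,0],"jaw":-1}]'
python3 -m jog '[{"translation":[0.001,0.012,0],"delta_rot":[0,0,0],"jaw":-1},{"translation":[0.001,0.012,0],"delta_rot":[0,0,0],"jaw":-1},{"translation":[0.001,0.012,0],"delta_rot":[0,0,0],"jaw":-1},{"translation":[0.001,0.012,0],"delta_rot":[0,0,0],"jaw":-1},{"translation":[0.001,0.012,0],"delta_rot":[0,0,0],"jaw":-1}]'
```

```text
t: 9.05
tcp_pos: [558.1, -100.7, 53.0]
ee_rot: [-0.0, 0.738, 0.675, -0.0]
wrist_force: [0.0, 0.4, 1.1]
finger_gap: 0.2
t: 9.47
tcp_pos: [563.8, -56.2, 56.4]
ee_rot: [0.001, 0.738, 0.675, 0.001]
wrist_force: [-0.1, -2.4, -0.5]
finger_gap: 0.1
t: 9.88
tcp_pos: [568.0, 4.7, 55.2]
ee_rot: [0.0, 0.738, 0.675, 0.0]
wrist_force: [0.8, -3.1, 0.7]
finger_gap: 0.1
```

```bash
python3 -m jog '[{"translation":[0.001,0.011,0],"delta_rot":[0,0,0],"jaw":-1},{"translation":[0.0009,0.010,0],"delta_rot":[0,0,0],"jaw":-1},{"translation":[0.0009,0.01,0],"delta_rot":[0,0,0],"jaw":-1},{"translation":[0.0007,0.008,0],"delta_rot":[0,0,0],"jaw":-1},{"translation":[0.0005,0.006,0],"delta_rot":[0,0,0],"jaw":-1}]'
python3 -m jog '[{"translation":[0.0002,0.002,0],"delta_rot":[0,0,0],"jaw":-1},{"translation":[0.0002,0.002,0],"delta_rot":[0,0,0],"jaw":-1},{"translation":[0.0002,0.002,0],"delta_rot":[0,0,0],"jaw":-1},{"translation":[0,0,0],"delta_rot":[0,0,0],"jaw":-1},{"translation":[0,0,0],"delta_rot":[0,0,0],"jaw":-1}]'
```

```text
t: 10.3
tcp_pos: [571.4, 49.6, 54.6]
ee_rot: [-0.0, 0.738, 0.675, -0.0]
wrist_force: [1.3, -2.4, 0.3]
finger_gap: 0.1
t: 10.72
tcp_pos: [571.8, 54.3, 54.7]
ee_rot: [-0.0, 0.738, 0.674, -0.0]
wrist_force: [-0.3, -0.2, -0.4]
finger_gap: -0.0
```

```bash
python3 -m jog '[{"translation":[0.0002,0.002,0],"delta_rot":[0,0,0],"jaw":-1},{"translation":[0.0002,0.002,0],"delta_rot":[0,0,0],"jaw":-1},{"translation":[0,0,0],"delta_rot":[0,0,0],"jaw":-1},{"translation":[0,0,0],"delta_rot":[0,0,0],"jaw":-1},{"translation":[0,0,0],"delta_rot":[0,0,0],"jaw":-1}]'
python3 -m jog '[{"translation":[0.0002,0.002,0],"delta_rot":[0,0,0],"jaw":-1},{"translation":[0,0,0],"delta_rot":[0,0,0],"jaw":-1},{"translation":[0,0,0],"delta_rot":[0,0,0],"jaw":-1},{"translation":[0,0,0],"delta_rot":[0,0,0],"jaw":-1},{"translation":[0,0,0],"delta_rot":[0,0,0],"jaw":-1}]'
python3 -m jog '[{"translation":[0.0002,0.002,0],"delta_rot":[0,0,0],"jaw":-1},{"translation":[0,0,0],"delta_rot":[0,0,0],"jaw":-1},{"translation":[0,0,0],"delta_rot":[0,0,0],"jaw":-1},{"translation":[0,0,0],"delta_rot":[0,0,0],"jaw":-1},{"translation":[0,0,0],"delta_rot":[0,0,0],"jaw":-1}]'
```

```text
t: 11.13
tcp_pos: [572.5, 58.5, 54.9]
ee_rot: [-0.0, 0.738, 0.675, 0.0]
wrist_force: [-0.2, -0.7, 0.8]
finger_gap: 0.3
t: 11.55
tcp_pos: [573.1, 60.5, 55.1]
ee_rot: [0.0, 0.738, 0.675, 0.0]
wrist_force: [0.7, -0.6, 0.6]
finger_gap: -0.0
t: 11.97
tcp_pos: [573.3, 62.3, 55.0]
ee_rot: [0.0, 0.738, 0.675, 0.0]
wrist_force: [1.5, -1.9, 1.9]
finger_gap: 0.1
```

```bash
python3 -m jog '[{"translation":[0.0002,0.002,0],"delta_rot":[0,0,0],"jaw":-1},{"translation":[0,0,0],"delta_rot":[0,0,0],"jaw":-1},{"translation":[0,0,0],"delta_rot":[0,0,0],"jaw":-1},{"translation":[0,0,0],"delta_rot":[0,0,0],"jaw":-1},{"translation":[0,0,0],"delta_rot":[0,0,0],"jaw":-1}]'
python3 -m jog '[{"translation":[0.0002,0.002,0],"delta_rot":[0,0,0],"jaw":-1},{"translation":[0,0,0],"delta_rot":[0,0,0],"jaw":-1},{"translation":[0,0,0],"delta_rot":[0,0,0],"jaw":-1},{"translation":[0,0,0],"delta_rot":[0,0,0],"jaw":-1},{"translation":[0,0,0],"delta_rot":[0,0,0],"jaw":-1}]'
```

```text
t: 12.38
tcp_pos: [573.4, 63.6, 55.0]
ee_rot: [0.0, 0.738, 0.674, 0.0]
wrist_force: [0.6, -4.8, 2.4]
finger_gap: 0.0
t: 12.8
tcp_pos: [573.5, 65.1, 55.0]
ee_rot: [0.001, 0.738, 0.674, -0.0]
wrist_force: [1.9, -4.9, 3.4]
finger_gap: 0.3
```

Force at the buffers rose to about 5 N, so the drawer is in. Now I'll back off and rise while I compute the lever waypoints.

```bash
python3 -m jog '[{"translation":[0,-0.003,0],"delta_rot":[0,0,0],"jaw":-1},{"translation":[-0.001,-0.012,0],"delta_rot":[0,0,0],"jaw":-1},{"translation":[-0.0015,-0.018,0],"delta_rot":[0,0,0],"jaw":-1},{"translation":[-0.002,-0.025,0],"delta_rot":[0,0,0],"jaw":-1},{"translation":[-0.002,-0.025,0],"delta_rot":[0,0,0],"jaw":-1}]'
python3 -m jog '[{"translation":[0,0,0.03],"delta_rot":[0,0,0],"jaw":-1},{"translation":[0,0,0.038],"delta_rot":[0,0,0],"jaw":-1},{"translation":[0,0,0.038],"delta_rot":[0,0,0],"jaw":-1},{"translation":[0,0,0.038],"delta_rot":[0,0,0],"jaw":-1},{"translation":[0,0,0.038],"delta_rot":[0,0,0],"jaw":-1}]'
cat >> h.py <<'E'
p0=np.array([630.8,88.5,0]); YAW=-0.0888; RV=R.from_euler("z",YAW).as_matrix()
EU=np.array([np.cos(np.pi/6),0,.5]); EN=np.array([-.5,0,np.cos(np.pi/6)]); EV=np.array([0,1.,0])
def deck(u,v,h): return p0+RV@(np.array([-27,30,99])+u*EU+v*EV+h*EN)
def peg(th,h=14,gap=0,hx=11,hy=12):
    e=np.array([np.cos(th),np.sin(th)]); n=np.array([np.sin(th),-np.cos(th)])
    q=(42-5*th/1.57)*e+(6+gap+hx*abs(np.sin(th))+hy*abs(np.cos(th)))*n
    return deck(*q,h)
E
python3 - <<'E'
from h import *
print("pre high",deck(42,-28,100).round(1),"pre",deck(42,-28,14).round(1)); print("EN world",(RV@EN).round(3))
prev=None
for th in np.arange(0.0,1.71,0.12):
    P=peg(th); print(round(th,2),P.round(1), None if prev is None else (P-prev).round(1)); prev=P
im,K,c,d=cam("top"); np.savez("top4.npz",im=im,K=K,c=c)
L=lambda u,v,z:(RV.T@(onplane(K,c,u,v,z)-p0)).round(1)
cv2.imwrite("pics/t4.png",cv2.resize(im[80:200,170:330],None,fx=4.2,fy=4.2,interpolation=cv2.INTER_CUBIC))
E
```

```text
t: 13.22
tcp_pos: [566.0, -16.0, 54.2]
ee_rot: [-0.001, 0.737, 0.676, 0.0]
wrist_force: [0.3, -1.1, 0.2]
finger_gap: -0.1
t: 13.63
tcp_pos: [565.8, -16.1, 238.1]
ee_rot: [-0.001, 0.738, 0.675, 0.0]
wrist_force: [1.0, -0.3, -0.7]
finger_gap: 0.1
pre high [590.5  94.1 206.6] pre [633.3  90.3 132.1]
EN world [-0.498  0.044  0.866]
0.0 [634.2 100.2 132.1] None
0.12 [636.  104.  132.9] [1.7 3.8 0.8]
0.24 [637.4 108.1 133.6] [1.5 4.1 0.6]
0.36 [638.5 112.5 134. ] [1.1 4.4 0.4]
0.48 [639.2 117.3 134.1] [0.6 4.7 0.1]
0.6 [639.3 122.3 133.9] [ 0.1  5.  -0.2]
0.72 [638.9 127.4 133.4] [-0.4  5.1 -0.5]
0.84 [637.8 132.5 132.5] [-1.1  5.1 -0.9]
0.96 [636.  137.6 131.3] [-1.7  5.1 -1.3]
1.08 [633.6 142.4 129.6] [-2.4  4.8 -1.6]
1.2 [630.6 146.9 127.6] [-3.1  4.5 -2. ]
1.32 [626.9 150.8 125.3] [-3.7  4.  -2.3]
1.44 [622.7 154.2 122.7] [-4.2  3.3 -2.6]
1.56 [618.  156.8 119.9] [-4.7  2.6 -2.8]
1.68 [615.2 158.6 118.2] [-2.8  1.8 -1.7]
```

View pics/t4.png

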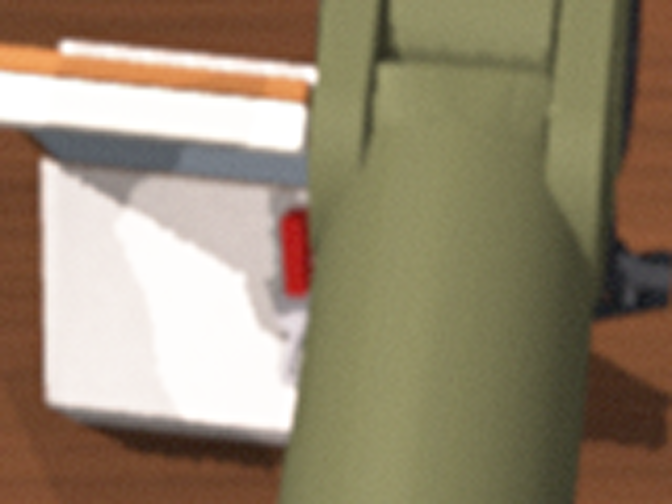

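The arm hides the drawer in this view; only the lever is visible at (297,250), unchanged. I'll tilt the tool, move above the lever, and look with the wrist camera.

```bash
python3 -m jog '[{"translation":[0,0,0],"delta_rot":[-0.53,-5.98,0],"jaw":-1},{"translation":[0,0,0],"delta_rot":[-0.53,-5.98,0],"jaw":-1},{"translation":[0,0,0],"delta_rot":[-0.53,-5.98,0],"jaw":-1},{"translation":[0,0,0],"delta_rot":[-0.53,-5.98,0],"jaw":-1},{"translation":[0,0,0],"delta_rot":[-0.53,-5.98,0],"jaw":-1}]'
python3 -m jog '[{"translation":[0.0049,0.022,-0.0063],"delta_rot":[0,0,0],"jaw":-1},{"translation":[0.0049,0.022,-0.0063],"delta_rot":[0,0,0],"jaw":-1},{"translation":[0.0049,0.022,-0.0063],"delta_rot":[0,0,0],"jaw":-1},{"translation":[0.0049,0.022,-0.0063],"delta_rot":[0,0,0],"jaw":-1},{"translation":[0.0049,0.022,-0.0063],"delta_rot":[0,0,0],"jaw":-1}]'
python3 - <<'E'
from h import *
o=env.get_obs(); q=o["ee_rot"]; M=R.from_quat([q[1],q[2],q[3],q[0]]).as_matrix()
print((RV.T@M).round(3).tolist(),o["tcp_pos"],o["joint_positions"].round(2))
im,K,c,d=cam("wrist"); np.savez("w5.npz",im=im,K=K,c=c)
for th in (0,.13): print(th,"lever end",proj(K,c,deck(55*np.cos(th),55*np.sin(th),34)).round(1))
for op in (0,6,10): 
    print("panel top outer at x=-95,25",op,proj(K,c,p0+RV@[-95,-14-op,60]).round(1),proj(K,c,p0+RV@[25,-14-op,129]).round(1))
cv2.imwrite("pics/w5.png",im)
E
```

```text
t: 14.1
tcp_pos: [566.3, -15.4, 237.0]
ee_rot: [0.192, 0.712, 0.652, 0.178]
wrist_force: [0.8, -1.6, -0.5]
finger_gap: 0.1
t: 14.52
tcp_pos: [590.4, 94.6, 204.1]
ee_rot: [0.19, 0.713, 0.652, 0.175]
wrist_force: [0.6, -1.0, 0.3]
finger_gap: 0.1
[[0.0, 0.867, 0.499], [1.0, -0.001, 0.001], [0.001, 0.499, -0.867]] [590.37089206  94.56433714 204.07818734] [-0.71 -0.13  0.36  2.08  0.38  0.73  0.91]
0 lever end [355.1 228.5]
0.13 lever end [364.2 228. ]
panel top outer at x=-95,25 0 [298.4  51.3] [301.6 220.1]
panel top outer at x=-95,25 6 [290.7  51.3] [294.9 220.1]
panel top outer at x=-95,25 10 [285.5  51.3] [290.5 220.1]
```

View pics/w5.png

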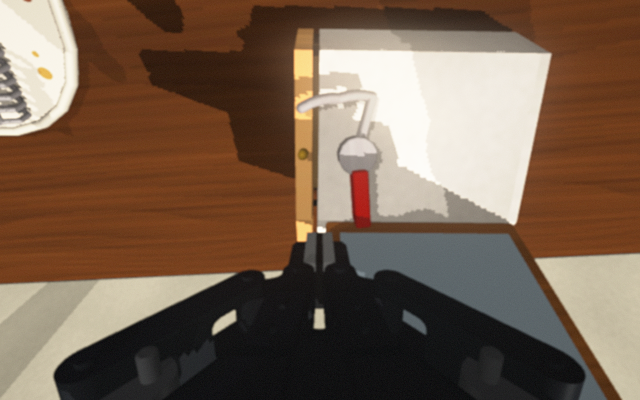

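The wrist view shows the hook at (300–375,100), the pin at (304,154) just outside the hook's sweep side, and the lever end at (363,225). The model predicts (355–364,228). The panel is at ≈295, which agrees with an opening near 6 mm. Next I'll descend along the deck normal beside the lever.

```bash
python3 -m jog '[{"translation":[0.0065,-0.0006,-0.011],"delta_rot":[0,0,0],"jaw":-1},{"translation":[0.0065,-0.0006,-0.011],"delta_rot":[0,0,0],"jaw":-1},{"translation":[0.0065,-0.0006,-0.011],"delta_rot":[0,0,0],"jaw":-1},{"translation":[0.0065,-0.0006,-0.011],"delta_rot":[0,0,0],"jaw":-1},{"translation":[0.0065,-0.0006,-0.011],"delta_rot":[0,0,0],"jaw":-1}]'
python3 -m jog '[{"translation":[0.0021,-0.0003,-0.0034],"delta_rot":[0,0,0],"jaw":-1},{"translation":[0.0021,-0.0003,-0.0034],"delta_rot":[0,0,0],"jaw":-1},{"translation":[0.0021,-0.0003,-0.0034],"delta_rot":[0,0,0],"jaw":-1},{"translation":[0.0021,-0.0003,-0.0034],"delta_rot":[0,0,0],"jaw":-1},{"translation":[0.0021,-0.0003,-0.0034],"delta_rot":[0,0,0],"jaw":-1}]'
```

```text
t: 14.98
tcp_pos: [623.1, 90.4, 148.8]
ee_rot: [0.19, 0.713, 0.652, 0.174]
wrist_force: [-0.4, 0.5, 0.7]
finger_gap: -0.4
t: 15.4
tcp_pos: [634.6, 89.0, 133.6]
ee_rot: [0.191, 0.713, 0.652, 0.176]
wrist_force: [0.2, 0.0, 0.4]
finger_gap: -0.1
```

```bash
python3 -m jog '[{"translation":[0.0003,0.003,0],"delta_rot":[0,0,0],"jaw":-1},{"translation":[0.0003,0.003,0],"delta_rot":[0,0,0],"jaw":-1},{"translation":[0.0003,0.003,0],"delta_rot":[0,0,0],"jaw":-1},{"translation":[0.0003,0.003,0],"delta_rot":[0,0,0],"jaw":-1},{"translation":[0.0003,0.003,-0.0005],"delta_rot":[0,0,0],"jaw":-1}]'
python3 -m jog '[{"translation":[0.0014,0.0041,0.0005],"delta_rot":[0,0,0],"jaw":-1},{"translation":[0.001,0.0044,0.0004],"delta_rot":[0,0,0],"jaw":-1},{"translation":[0.0006,0.0047,0.0001],"delta_rot":[0,0,0],"jaw":-1},{"translation":[0.0001,0.005,-0.0002],"delta_rot":[0,0,0],"jaw":-1},{"translation":[-0.0004,0.0051,-0.0005],"delta_rot":[0,0,0],"jaw":-1}]'
```

```text
t: 15.82
tcp_pos: [636.0, 104.5, 133.3]
ee_rot: [0.191, 0.713, 0.652, 0.175]
wrist_force: [0.0, -1.0, 1.0]
finger_gap: 0.0
t: 16.23
tcp_pos: [638.7, 127.2, 133.1]
ee_rot: [0.191, 0.713, 0.651, 0.175]
wrist_force: [-0.3, -2.4, -0.4]
finger_gap: -0.1
```

```bash
python3 -m jog '[{"translation":[-0.0011,0.0051,-0.0009],"delta_rot":[0,0,0],"jaw":-1},{"translation":[-0.0017,0.0051,-0.0013],"delta_rot":[0,0,0],"jaw":-1},{"translation":[-0.0024,0.0048,-0.0016],"delta_rot":[0,0,0],"jaw":-1},{"translation":[-0.0031,0.0045,-0.002],"delta_rot":[0,0,0],"jaw":-1},{"translation":[-0.0037,0.004,-0.0023],"delta_rot":[0,0,0],"jaw":-1}]'
```

```text
t: 16.65
tcp_pos: [628.4, 148.6, 126.5]
ee_rot: [0.193, 0.713, 0.651, 0.176]
wrist_force: [9.0, -10.7, 2.8]
finger_gap: -0.3
```

```bash
python3 -m jog '[{"translation":[-0.0042,0.003,-0.0025],"delta_rot":[0,0,0],"jaw":-1},{"translation":[-0.0045,0.0025,-0.0026],"delta_rot":[0,0,0],"jaw":-1},{"translation":[0,0,0],"delta_rot":[0,0,0],"jaw":-1},{"translation":[0,0,0],"delta_rot":[0,0,0],"jaw":-1},{"translation":[0,0,0],"delta_rot":[0,0,0],"jaw":-1}]'
```

```text
t: 17.07
tcp_pos: [618.3, 156.6, 120.5]
ee_rot: [0.191, 0.713, 0.652, 0.176]
wrist_force: [2.5, -2.3, 0.8]
finger_gap: 0.1
```

```bash
python3 -m jog '[{"translation":[-0.0017,0.0002,-0.001],"delta_rot":[0,0,0],"jaw":-1},{"translation":[-0.0017,0.0002,-0.001],"delta_rot":[0,0,0],"jaw":-1},{"translation":[0,0,0],"delta_rot":[0,0,0],"jaw":-1},{"translation":[0,0,0],"delta_rot":[0,0,0],"jaw":-1},{"translation":[0,0,0],"delta_rot":[0,0,0],"jaw":-1}]'
python3 - <<'E'
from h import *
im,K,c,d=cam("side"); t,K2,c2,_=cam("top"); np.savez("s6.npz",im=im,K=K,c=c); np.savez("t6.npz",im=t,K=K2,c=c2)
a=env.get_obs()["tcp_pos"]; q=RV.T@(a-p0)-[-27,30,99]; print("deck u,v,h",q@EU,q@EV,q@EN)
E
```

```text
t: 17.48
tcp_pos: [616.1, 157.2, 119.4]
ee_rot: [0.192, 0.712, 0.651, 0.177]
wrist_force: [6.5, -2.0, -0.5]
finger_gap: 0.0
deck u,v,h 15.660007957250711 37.13920409282599 14.55259872833051
```

```bash
python3 -m jog '[{"translation":[-0.0017,0.0002,-0.001],"delta_rot":[0,0,0],"jaw":-1},{"translation":[0,0,0],"delta_rot":[0,0,0],"jaw":-1},{"translation":[0,0,0],"delta_rot":[0,0,0],"jaw":-1},{"translation":[0,0,0],"delta_rot":[0,0,0],"jaw":-1},{"translation":[0,0,0],"delta_rot":[0,0,0],"jaw":-1}]'
python3 -m jog '[{"translation":[-0.0017,0.0002,-0.001],"delta_rot":[0,0,0],"jaw":-1},{"translation":[0,0,0],"delta_rot":[0,0,0],"jaw":-1},{"translation":[0,0,0],"delta_rot":[0,0,0],"jaw":-1},{"translation":[0,0,0],"delta_rot":[0,0,0],"jaw":-1},{"translation":[0,0,0],"delta_rot":[0,0,0],"jaw":-1}]'
```

```text
t: 18.0
tcp_pos: [615.9, 157.3, 119.5]
ee_rot: [0.192, 0.712, 0.651, 0.178]
wrist_force: [11.2, -2.5, 0.3]
finger_gap: -0.3
t: 18.42
tcp_pos: [615.8, 157.4, 119.7]
ee_rot: [0.193, 0.712, 0.651, 0.18]
wrist_force: [15.2, -3.0, -2.0]
finger_gap: -0.5
```

It stalls with rising force (15 N at 37 mm ≈ 0.57 Nm, above the cam's 0.3), so it's at the stop. I'll back off and look.

```bash
python3 -m jog '[{"translation":[0.0035,-0.0003,0.002],"delta_rot":[0,0,0],"jaw":-1},{"translation":[0.0035,-0.0003,0.002],"delta_rot":[0,0,0],"jaw":-1},{"translation":[-0.005,0.0004,0.0087],"delta_rot":[0,0,0],"jaw":-1},{"translation":[-0.005,0.0004,0.0087],"delta_rot":[0,0,0],"jaw":-1},{"translation":[-0.008,0.0007,0.0139],"delta_rot":[0,0,0],"jaw":-1}]'
python3 -m jog '[{"translation":[-0.01,0.0009,0.0173],"delta_rot":[0,0,0],"jaw":-1},{"translation":[-0.01,0.0009,0.0173],"delta_rot":[0,0,0],"jaw":-1},{"translation":[-0.01,0.0009,0.0173],"delta_rot":[0,0,0],"jaw":-1},{"translation":[-0.01,0.0009,0.0173],"delta_rot":[0,0,0],"jaw":-1},{"translation":[-0.01,0.0009,0.0173],"delta_rot":[0,0,0],"jaw":-1}]'
python3 -m jog '[{"translation":[-0.01,-0.02,0.01],"delta_rot":[0,0,0],"jaw":-1},{"translation":[-0.01,-0.02,0.01],"delta_rot":[0,0,0],"jaw":-1},{"translation":[-0.01,-0.02,0.01],"delta_rot":[0,0,0],"jaw":-1},{"translation":[-0.01,-0.02,0.005],"delta_rot":[0,0,0],"jaw":-1},{"translation":[0,0,0],"delta_rot":[0,0,0],"jaw":-1}]'
python3 - <<'E'
from h import *
im,K,c,d=cam("wrist"); np.savez("w7.npz",im=im,K=K,c=c)
for th in (1.45,1.57,1.6): print(th,proj(K,c,deck(55*np.cos(th),55*np.sin(th),34)).round(1))
for op in (0,6,10): print("panel",op,proj(K,c,p0+RV@[-95,-14-op,60]).round(1),proj(K,c,p0+RV@[25,-14-op,129]).round(1))
print("hub top",proj(K,c,deck(0,0,25)).round(1))
cv2.imwrite("pics/w7.png",im)
E
```

```text
t: 18.83
tcp_pos: [598.4, 158.0, 150.6]
ee_rot: [0.19, 0.713, 0.652, 0.174]
wrist_force: [0.1, 0.6, -0.5]
finger_gap: 0.2
t: 19.25
tcp_pos: [548.4, 162.9, 239.1]
ee_rot: [0.191, 0.713, 0.652, 0.175]
wrist_force: [-0.4, 0.0, 0.8]
finger_gap: -0.0
t: 19.67
tcp_pos: [523.7, 104.2, 267.6]
ee_rot: [0.191, 0.715, 0.648, 0.177]
wrist_force: [0.9, -0.9, 0.4]
finger_gap: 0.1
1.45 [393.3 177.6]
1.57 [394.1 171.4]
1.6 [394.1 169.9]
panel 0 [300.5  96.4] [303.6 215.5]
panel 6 [295.1  96.5] [298.7 215.6]
panel 10 [291.4  96.5] [295.5 215.6]
hub top [341.4 170.4]
```

View pics/w7.png

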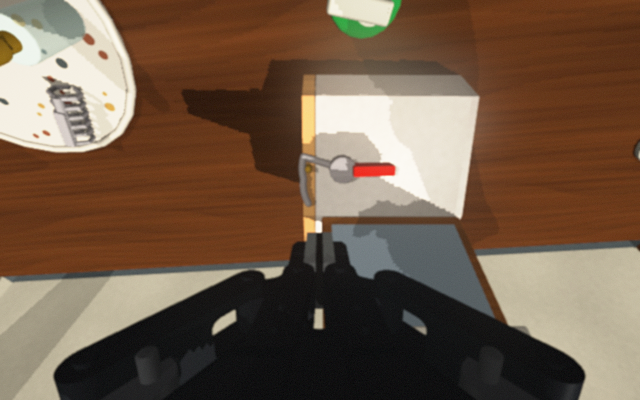

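The lever end is at (394,170), which matches the predicted 1.57–1.6 rad. The hook wraps the pin at about (308,172), and the panel edge at ≈301–302 fits an opening of 0–2 mm. Last, a numeric check that the bystanders haven't moved, then I'll hand in.

Run:
```python
from h import *
for n in ("top","side"):
    a=np.load(f"{n}.npz")["im"]; b,K,c,_=cam(n); 
    boxes=dict(top=dict(pot=(410,240,446,274),atom=(354,207,380,230),claw=(374,164,398,198),lotion=(216,206,250,238)),side=dict(pot=(272,282,304,322),atom=(302,228,326,260),claw=(342,260,372,284),lotion=(284,146,308,198)))[n]
    for k,(x0,y0,x1,y1) in boxes.items():
        d=np.abs(a[y0:y1,x0:x1].astype(int)-b[y0:y1,x0:x1]).max(2)
        (s,_)=cv2.phaseCorrelate(*[cv2.cvtColor(i[y0:y1,x0:x1],6).astype(np.float32) for i in (a,b)])
        print(n,k,"mean diff",d.mean().round(1),"shift px",np.round(s,2))
    cv2.imwrite(f"pics/fin_{n}.png",b)
cv2.imwrite("pics/fin.png",cv2.resize(b[60:350,240:430],None,fx=2,fy=2))
```

```text
top pot mean diff 4.5 shift px [ 0.16 -0.33]
top atom mean diff 3.9 shift px [ 0.5  -0.04]
top claw mean diff 6.9 shift px [ 0.01 -0.02]
top lotion mean diff 56.1 shift px [0.24 0.16]
side pot mean diff 12.7 shift px [ 0.02 -0.09]
side atom mean diff 5.4 shift px [-0.05 -0.02]
side claw mean diff 33.5 shift px [ 0.81 -0.6 ]
side lotion mean diff 9.8 shift px [0.25 0.12]
```

View pics/fin.png

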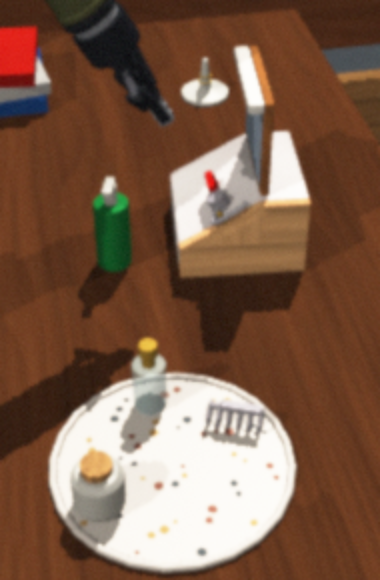

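The drawer is flush with the box, the lever is swung to +y, the bystanders are standing in place, and the arm is clear.

```bash
python3 -c "
from workcell import env
print(env.get_obs()['wrist_force'],env.sign_off())"
```

```text
the job is handed in; nothing more can be done
[-0.04656514 -0.39535315 -0.14861203] None
```

The job is done and handed in at about 20 s of robot time. The case is flat in the drawer, the drawer is pushed in to its buffers, and the red lever is swung to its end stop with the hook round the brass pin.

- **Lever:** in the last wrist picture its end sits at the pixel predicted for 1.57–1.6 rad. Before I backed off, the force rose to 15 N with no further movement, so it was at the stop.
- **Drawer:** the panel edge fits an opening of about 0–2 mm. That is read from pixels good to about 2 mm, so "tight" rests mainly on the hook and lever being fully over.
- **Case:** I saw it lying flat inside before pushing the drawer shut. It is out of sight now and was not checked again.
- **Other items:** the pot, atomiser, hair claw and lotion bottle show no measurable shift (at most 0.5 pixel) in the views where they are unobstructed. Two comparisons are less clean. The lotion patch in the top view differs strongly in brightness, probably because the arm or its shadow is over it. The claw patch in the side view shows a 0.8 pixel shift, probably because the case is gone from beside it. In each case the other camera shows no shift.
- **Mirror and forces:** nothing I saw or felt suggests the mirror was touched. The highest force I read was about 15 N, and the hand was free of contact at hand-in.

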